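Roll down the new mat on the rocking mixer

TASK

A new self-adhesive mat lies in the curved cradle of the bench rocking mixer. Take the red-handled spring roller from its blue stand and press the mat down in one slow pass (under 140 mm/s) from the orange-tab end over the middle to the plain end, with only the roller on the mixer, the pressure between 2 and 7 N all the way, and without letting the free-swinging cradle reach its stops. Then lift the roller clear of the mixer and finish while holding it there upright, the cradle back at rest and near level, the glassware and jar left alone.

Things in the scene. Friction and masses are not known exactly. Their poses are not given: they have to be found in the camera images.
- rocker: Base of the bench rocking mixer, fixed to the bench: a white housing 220 wide (x), 220 long (y), 122 high, with two uprights that carry, between them, the pivot of the 160 wide cradle. Origin: on the bench under its middle. Own y runs along the rocking length, x along the pivot; its yaw varies.
- pivot (a point): Point of the cradle at the middle of its pivot line, 110 mm above the bench; the frame swings with the cradle: x along the pivot line, y towards the plain end (orange tab at -y). The black mat, 110 wide, is a hollow arc of radius 400 about the line y=0, z=430 mm (lowest 30 mm above the pivot), y = -150 to 150. The 20 mm wheel's centre on it runs at radius 380 about that line (z=50 at y=0).
- mat_start (a point): Point on the mat's surface near the orange-tab end, at y=-105, z=44 mm of the pivot frame: a good place to set the roller down. The pass runs from wheel centre y=-85 or farther out to +85 or farther out (pivot frame); the wheel must not first touch or leave the mat in between. End lips up to z=77 stand at y=-153 to -161 and 153 to 161; counterweights reach y=188 either side.
- mat_finish (a point): Point on the mat's surface near the plain end, at y=+105, z=44 mm of the pivot frame: a good place to lift the roller off.
- cradle (a joint): Swing of the cradle, rad: 0 level, positive with the orange-tab end down; stops at 0.30 either way, 0.28 counts as reaching them. Swings freely: about 6 kg (varies by a quarter), inertia about 0.15 kg m2, damping about 1.0 N m s/rad, its weight brings it level with about 0.6 N m/rad. Pressing off the middle makes it swing away: 2.5 N kept at an end carries it to the stop.
- stand: Blue U-shaped stand fixed to the bench, 100 x 80 mm, 70 high, two upright cheeks 56 mm apart; the roller's collar rests on them, wheel hanging between. Origin: on the bench under its middle.
- roller: Spring hand roller, 0.25 kg, upright. Origin: centre line, at the underside of the wheel with the spring relaxed (10 mm above the bench in the stand). z up the handle, x along the axle: it rolls along y. Red square grip 26 x 26 mm, z=66 to 155; collar 78 (x) x 36 (y), z=60 to 66; below it a fork 46 wide (x) and green rubber wheel 40 diameter, 34 wide. Lift it straight up from the stand.
- axle (a point): Centre of the roller's wheel; 20 mm above the roller's origin on its centre line when the spring is relaxed, higher by the spring's compression.
- plunger (a joint): Compression of the roller's spring along its z, m: 0 relaxed to 0.018 bottomed. Pressure on the mat = 1.5 N (preload and weight of wheel and fork) + 400 N/m x compression: 2 N at 1.3 mm, 4.3 N at 7 mm, 7 N at 13.8 mm.
- amber: Bystander: amber glass bottle, diameter 64, 150 high. Origin under its middle.
- bluejar: Bystander: blue plastic jar, diameter 76, 110 high. Origin under its middle.
- beaker: Bystander: glass beaker, diameter 72, 95 high. Origin under its middle.
There are look-alikes about, which are no part of the job. There is more than one size of the roller; the one meant has the size given above.

How it is judged:
On the way, in this order (a step that is already met when the one before it is completed fails the run):
1. the roller presses on the mat at the orange-tab end (y of axle in the frame of pivot below -0.085 m and contact force between roller and rocker between 2 and 7 N), for 0.05 s.
2. it rolls, pressing, over the first half (y of axle in the frame of pivot between -0.06 and -0.03 m and contact force between roller and rocker above 2 N), for 0.1 s.
3. it rolls, pressing, over the second half (y of axle in the frame of pivot between 0.03 and 0.06 m and contact force between roller and rocker above 2 N), for 0.1 s.
4. it reaches the plain end, still pressing (y of axle in the frame of pivot above 0.085 m and contact force between roller and rocker above 2 N), for 0.05 s.
At the end, for the whole second after the job is handed in: The roller is held upright (within 0.3 rad) and still in the gripper, its origin at least 120 mm above the bench and touching nothing of the mixer; the cradle is within 0.06 rad of level and swings slower than 0.08 rad/s (contact force between roller and rocker below 0.05 N and contact force between the fingers and roller above 3 N and height (world z) of roller above 0.12 m and angle between roller's own z axis and vertical below 0.3 rad and value of joint cradle between -0.06 and 0.06 rad and velocity of joint cradle between -0.08 and 0.08 rad/s and linear speed of roller below 0.05 m/s); the arm keeps its last pose, push and grip.
It fails at once if the pressure falls below 2 N between the ends of the pass (or the roller comes down or leaves there), or rises above 7 N anywhere on the mixer ((y of axle in the frame of pivot between -0.085 and 0.085 m and x of axle in the frame of pivot between -0.09 and 0.09 m and z of axle in the frame of pivot below 0.08 m and contact force between roller and rocker below 2 N) or contact force between roller and rocker above 7 N).
It fails at once if the cradle swings to its stops (value of joint cradle above 0.28 rad or value of joint cradle below -0.28 rad).
It fails at once if the roller rolls faster than 140 mm/s between the ends of the pass (linear speed of roller above 0.14 m/s and contact force between roller and rocker above 0.5 N and y of axle in the frame of pivot between -0.085 and 0.085 m).
It fails at once if the arm or the fingers touch the mixer (contact force between any of the arm, the fingers and rocker above 0.5 N).
It fails at once if the bottle, jar or beaker is disturbed (distance of any of amber, bluejar, beaker from where it was at the start of the episode above 0.03 m).
It also fails if it takes over 48 s, if anything falls off the work surface, if the arm or the gripper's body presses on something with over 40 N, if the wrist force passes 120 N, or if a joint passes its speed limit or range.

ROBOT

A 6-joint arm with a two-finger parallel gripper is mounted at the origin on the work surface. World frame = base frame: x ahead of the robot, y to its left, z up, the work surface at z = 0. Lengths are in m, angles in rad, forces in N, time in s.
With the tool pointing down it reaches from about 0.35 to 0.725 m from the base axis. Payload 4.3 kg.
Tool frame: the origin (TCP) lies midway between the tips of the shut fingers; the grasp point (between the pads) lies 19 mm behind it; z points along the fingers, y is the line along which they close (so a half turn about z gives the same grasp; the last joint's range is limited). The gripper opens to 85 mm and grips with 20 to 120 N. Pads are 22 mm wide; open, the fingers measure 114 mm over their backs; the gripper's body (76 mm by 85 mm) begins 54 mm behind the grasp point. The pads swing forward as they close: fully open they stand 13 mm farther back than shut.
Start: joints at [-1.374, 0.377, 0.081, 1.274, 0, 1.46], TCP at [0.174, -0.548, 0.231] pointing down, gripper open.
Joint ranges: [-2.72, 2.72], [-0.84, 1.66], [-1.02, 1.22], [-1.77, 2.12], [-1.37, 1.28], [-3.14, 3.14]. Speed limits (rad/s): [2.57, 2.57, 3.14, 3.14, 3.14, 3.14].

INTERFACE

Orientations are given as [roll, pitch, yaw] about the fixed x, y, z axes, in that order (R = Rz(yaw) Ry(pitch) Rx(roll)).
In Python, from station import arm, eyes gives the robot as it stands.
- The arm moves only by the tool arm_command, never from a script. Its argument "deltas" is a list that holds one entry, the list of rows, each a list of 7 numbers: the turn, a rotation vector about the tool's x, y, z normalised to -1 to 1, where 1 is 0.1 rad, then the shift along the tool's x, y, z normalised to -1 to 1, where 1 is 20 mm, then the opening, from -1 (shut) to 1 (fully open). In form: [[[rx, ry, rz, dx, dy, dz, grip], ...]]. A call has 1 to 20 rows; each row shifts and turns the commanded pose from where the row before left it, along the tool's axes as they then stand; what a row does not reach is not made up. A row lasts 1/12 s, in which the tool goes at most 41.7 mm and 7.16 degrees, less where a joint would pass 70% of its speed; a pose out of reach is approached as far as the arm can. A call with a number of a shift or a turn outside -1 to 1 is refused whole. A call with a gripper value outside its range is refused whole. The fingers move at their own pace and stop on an object; the grip force is fixed at half the most. Time passes only in rows, so rows that do not move let the fingers close. It gives the time, the measured TCP pose, the force, the opening and the grip force at its end, in the units of the state.
- arm.state(): the state, without advancing time (a new reading comes with each control period).
- eyes.snapshot(name): name is "scene" or "top"; returns a dict with "color" (384x512x3 uint8, blue, green, red), "K" (3x3 intrinsics, pixels), "origin" and "rotation" of the camera in the world. Camera axes: x right, y up, looking along -z (the intrinsics and any distortion apply to the point x, -y, -z); pixel columns grow to the right and rows downward; lengths in m; the calibration is good to about 2 mm. A picture is of the moment at which its call begins. There is no depth.
- arm.job_done(): hands the job in; it is judged then, once.
The state is a dict: "time": time; "joint_pos": joint angles; "qd": joint speeds; "joint_torque": joint torques, N m; "position": TCP position; "eef_rot": TCP orientation; "contact_force": force on the tool from outside, world axes, zero at the start; "torque": the same for the moment, N m; "gripper_width": opening from 0.0 (shut) to 1.0 (fully open); "grasp_force": force on a finger pad.
Only numpy, scipy, OpenCV 4.12 (cv2) and the standard library are available. Lean on these libraries where they do the work, as an engineer would, in place of code of your own. Each camera call takes 0.05 s, during which the arm holds its last target. There are 200 camera calls.

## Working session

There is one attempt and no reset: what is moved stays moved. The work goes in short steps, Python scripts to look and compute and a tool call to move; the robot and the scene stay as the last step left them, time stands still between calls to the robot, and variables do not carry over. Pictures are saved under pics/ and viewed, at most 10 in all, crops included, and the job is handed in when it is done.

Besides the shell and the picture viewer there is one more tool, called as a command line: name --argument value ..., lists and objects as JSON in quotes. arm_command: Moves the arm, as the interface text tells. Its arguments: {"type":"object","properties":{"deltas":{"type":"array","items":{"type":"array","items":{"type":"array","items":{"type":"number","minimum":-1,"maximum":1}}}}},"required":["deltas"]}

```bash
ls; mkdir -p pics; python3 - <<'E'
from station import arm, eyes
import cv2,numpy as np
print(arm.state())
for n in("scene","top"):
    s=eyes.snapshot(n); cv2.imwrite(f"pics/{n}0.png",s["color"]); np.savez(f"{n}0.npz",**s); print(n,s["K"],s["origin"],s["rotation"],[k for k in s])
E
```

```text
pics
{'time': 0.0, 'joint_pos': array([-1.37431730e+00,  3.78069952e-01,  7.96619158e-02,  1.27442495e+00,
        5.38952771e-06,  1.46054274e+00]), 'qd': array([ 0.00029623, -0.00084084, -0.00010776,  0.00066904, -0.00065585,
       -0.00192413]), 'joint_torque': array([ 1.86077596e-04, -4.63603950e+01,  2.69876093e+01,  2.08167464e-02,
       -1.08538218e-04,  1.62064111e-05]), 'position': array([ 0.17352371, -0.54751005,  0.23037091]), 'eef_rot': array([-3.13956895e+00, -2.29451098e-04,  3.06732379e-01]), 'contact_force': array([-0.22628023, -0.7743637 , -0.13359427]), 'torque': array([-0.04457053, -0.02123072, -0.00172942]), 'grasp_force': 0.0, 'gripper_width': 0.9980987568170118}
scene [[431.68221223   0.         260.3543515 ]
 [  0.         431.68221223 184.75557015]
 [  0.           0.           1.        ]] [ 1.58021503 -0.08299808  0.79176461] [0.97588927 0.01964042 1.56563232] ['color', 'K', 'origin', 'rotation']
top [[404.66431919   0.         248.85813284]
 [  0.         404.66431919 186.3571274 ]
 [  0.           0.           1.        ]] [ 0.51461765 -0.09083391  1.20180914] [ 0.06164765  0.01684993 -1.56712863] ['color', 'K', 'origin', 'rotation']
```

View pics/scene0.png

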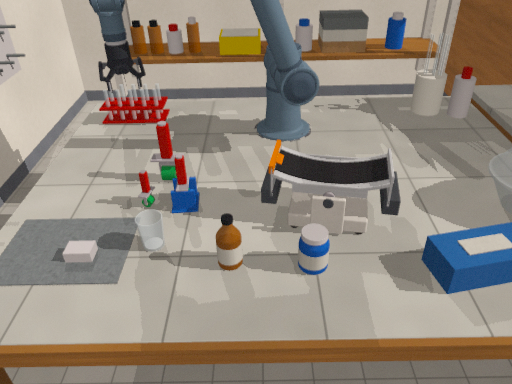

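View pics/top0.png

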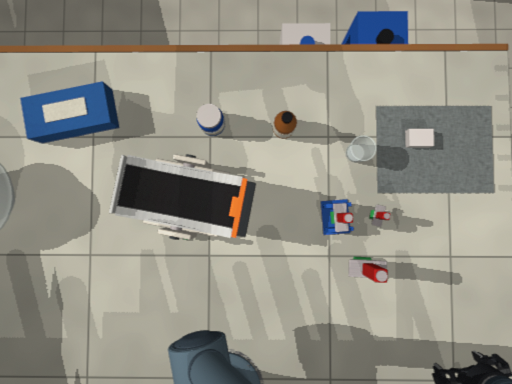

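The candidates are three red-handled rollers, at scene pixels: (180,170) in the blue stand, (145,182) small and on the bench, (165,140) large on a white/green base. The one in the blue stand (top view 342,217) fits; I'll confirm it with a crop and measure. The rocker lies at top pixel (180,197), with its orange tab at (238,207) and plain end at (117,185).

```bash
cat > h.py <<'E'
import numpy as np,cv2
from scipy.spatial.transform import Rotation as R
def ray(s,uv):
    K=s["K"];p=np.linalg.inv(K)@[uv[0],uv[1],1]
    return np.array(s["origin"]),R.from_euler("xyz",s["rotation"]).as_matrix()@[p[0],-p[1],-p[2]]
def plane(s,uv,z):
    o,d=ray(s,uv);return o+d*(z-o[2])/d[2]
def proj(s,P):
    c=R.from_euler("xyz",s["rotation"]).as_matrix().T@(np.array(P)-s["origin"])
    q=s["K"]@[c[0],-c[1],-c[2]];return q[:2]/q[2]
def cross(s1,u1,s2,u2):
    o1,d1=ray(s1,u1);o2,d2=ray(s2,u2);d1/=np.linalg.norm(d1);d2/=np.linalg.norm(d2)
    t=np.linalg.lstsq(np.c_[d1,-d2],o2-o1,rcond=None)[0];a=o1+t[0]*d1;b=o2+t[1]*d2
    return (a+b)/2,np.linalg.norm(a-b)
def blobs(img,lo,hi,amin=15):
    h=cv2.cvtColor(img,cv2.COLOR_BGR2HSV);m=cv2.inRange(h,np.array(lo),np.array(hi))
    n,l,st,c=cv2.connectedComponentsWithStats(m);return [(l==i,st[i],c[i]) for i in range(1,n) if st[i][4]>=amin]
E
python3 - <<'E'
from h import *
T=dict(np.load("top0.npz"));S=dict(np.load("scene0.npz"))
for nm,s in(("top",T),("scene",S)):
  for c,lo,hi in(("red",(0,180,90),(4,255,255)),("red2",(174,180,90),(180,255,255)),("blue",(105,150,60),(125,255,255)),("orange",(8,180,150),(20,255,255)),("green",(50,120,40),(85,255,255)),("black",(0,0,0),(180,255,45))):
    for m,st,ce in blobs(s["color"],lo,hi,25):
      if c=="black" and st[4]<1000: continue
      ys,xs=np.nonzero(m);r=cv2.minAreaRect(np.c_[xs,ys].astype(np.float32));print(nm,c,st,ce.round(1),cv2.boxPoints(r).round(1).tolist())
a=cv2.resize(T["color"][180:300,310:410],None,fx=4,fy=4,interpolation=cv2.INTER_CUBIC)
b=cv2.resize(S["color"][110:230,120:220],None,fx=4,fy=4,interpolation=cv2.INTER_CUBIC)
cv2.imwrite("pics/c1.png",np.hstack([a,b]))
a=cv2.resize(T["color"][130:250,90:270],None,fx=4,fy=4,interpolation=cv2.INTER_CUBIC)
cv2.imwrite("pics/c2.png",a)
E
```

```text
top red [337 213  10  10  59] [341.1 217.4] [[336.8999938964844, 213.6999969482422], [345.0, 212.8000030517578], [346.0, 222.0], [337.8999938964844, 222.89999389648438]]
top red [376 212   9   7  46] [380.  214.8] [[375.79998779296875, 217.3000030517578], [376.8999938964844, 210.8000030517578], [384.0, 212.0], [382.8999938964844, 218.5]]
top red [363 264  24  18 185] [370.8 271.1] [[359.8999938964844, 276.70001220703125], [363.5, 263.1000061035156], [386.5, 269.20001220703125], [382.79998779296875, 282.79998779296875]]
top blue [ 343   12   65   32 1581] [377.3  26.8] [[342.5, 12.199999809265137], [406.70001220703125, 11.199999809265137], [407.20001220703125, 42.0], [343.0, 43.0]]
top blue [301  36  13   8  84] [307.1  40.1] [[301.0, 36.0], [313.0, 36.0], [313.0, 43.0], [301.0, 43.0]]
top blue [  21   82   97   60 3313] [ 70.1 113. ] [[19.5, 98.19999694824219], [108.9000015258789, 80.0], [118.4000015258789, 126.5999984741211], [29.0, 144.8000030517578]]
top blue [200 115  23  16  70] [213.3 126.2] [[199.60000610351562, 125.19999694824219], [222.0, 115.0], [226.5, 124.80000305175781],
[... 3620 characters left out ...]
0000610351562, 228.0], [233.3000030517578, 223.5], [241.39999389648438, 236.5], [234.1999969482422, 241.0]]
scene orange [ 97 345  12   6  26] [103.2 347.9] [[97.0, 345.0], [108.0, 345.0], [108.0, 350.0], [97.0, 350.0]]
scene green [161 166  16  14 191] [168.  172.4] [[161.0, 166.0], [176.0, 166.0], [176.0, 179.0], [161.0, 179.0]]
scene green [146 195   8  12  55] [149.9 200.3] [[146.0, 206.0], [147.60000610351562, 194.6999969482422], [153.8000030517578, 195.5], [152.1999969482422, 206.89999389648438]]
scene black [ 290  157   98   26 1700] [342.2 170.9] [[289.79998779296875, 181.5], [290.1000061035156, 156.89999389648438], [387.20001220703125, 158.0], [386.8999938964844, 182.6999969482422]]
```

View pics/c1.png

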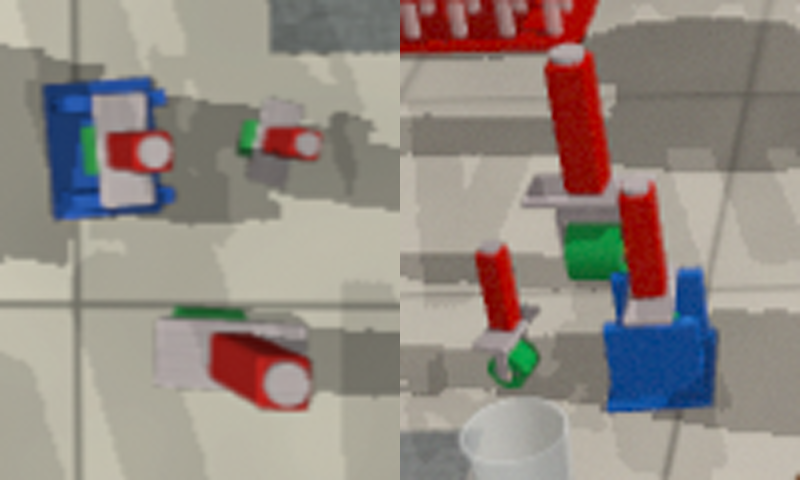

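View pics/c2.png

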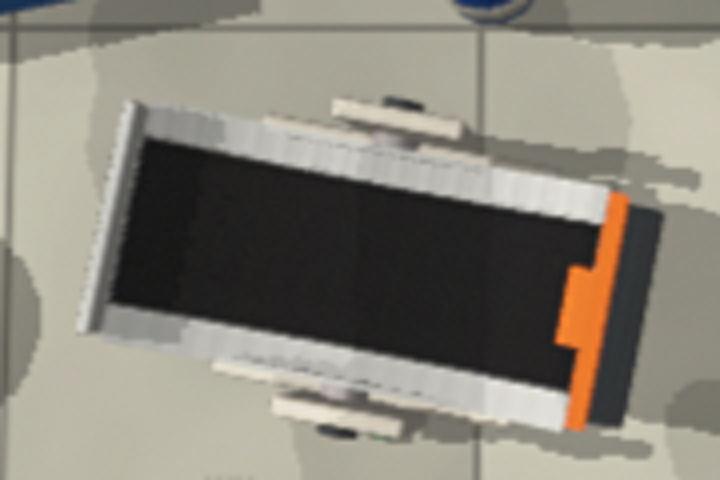

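The crop confirms it. The middle-sized roller's collar rests on the blue cheeks, with its grip top at top (348.2,217.7) and scene (179.2,156.7). Next I'll turn these pixels, and the rocker's cap and lip corners, into points.

```bash
python3 - <<'E'
from h import *
T=dict(np.load("top0.npz"));S=dict(np.load("scene0.npz"))
# sub-pixel convention: resized x -> (x+.5)/4-.5
def t1(x,y): return np.array([310+(x+.5)/4-.5,180+(y+.5)/4-.5])
def s1(x,y): return np.array([120+(x-400+.5)/4-.5,110+(y+.5)/4-.5])
def t2(x,y): return np.array([90+(x+.5)/4-.5,130+(y+.5)/4-.5])
print("grip top plane",plane(T,t1(153,151),.165),"scene",plane(S,s1(637,187),.165),cross(T,t1(153,151),S,s1(637,187)))
cs=[plane(T,t1(*p),.076) for p in((92,97),(148,93),(155,205),(99,207))]
print("collar",np.mean(cs,0),[np.linalg.norm(cs[i]-cs[(i+1)%4]).round(4) for i in range(4)])
d=(cs[0]+cs[1]-cs[2]-cs[3]);print("collar yaw",np.arctan2(d[1],d[0]))
st=[plane(T,t1(*p),.0) for p in((43,86),(57,219))];d=st[0]-st[1];print("stand edge",np.linalg.norm(d),np.arctan2(d[1],d[0]))
a,b=plane(T,t2(403,103),.11),plane(T,t2(338,433),.11);print("caps",(a+b)/2,np.linalg.norm(a-b),np.arctan2(*(a-b)[[1,0]]))
L=[plane(T,t2(*p),.187) for p in((130,102),(85,330),(575,430),(620,192))]
print("lips",np.mean(L,0),[np.linalg.norm(L[i]-L[(i+1)%4]).round(4) for i in range(4)])
d=L[0]+L[1]-L[2]-L[3];print("yaw from y",np.arctan2(-d[0],d[1]));d=L[0]-L[1];e=L[3]-L[2];print(np.arctan2(d[1],d[0]),np.arctan2(e[1],e[0]))
M=[plane(T,t2(*p),.1692) for p in((148,140),(112,303),(572,388),(602,225))]
print("mat",np.mean(M,0),[np.linalg.norm(M[i]-M[(i+1)%4]).round(4) for i in range(4)])
# predicted in scene
for z in (0,.02):pass
a=cv2.resize(S["color"][130:240,250:410],None,fx=5,fy=5,interpolation=cv2.INTER_CUBIC)
P=np.mean(L,0);P[2]=.11;y=-.19
Rw=R.from_euler("z",y).as_matrix()
for q in [(x,yy,zz) for x in(-.055,.055) for yy,zz in((-.15,.0592),(0,.03),(.15,.0592))]+[(0,-.161,.077),(0,.161,.077)]:
    u=proj(S,P+Rw@q);c=((u-[250,130]+.5)*5-.5).round().astype(int);cv2.drawMarker(a,tuple(int(v) for v in c),(0,255,0),0,14)
cv2.imwrite("pics/c3.png",a)
E
```

```text
grip top plane [ 0.50013738 -0.32543397  0.165     ] scene [ 0.49929205 -0.32535193  0.165     ] (array([ 0.5001375 , -0.3252401 ,  0.16550322]), np.float64(0.0001567162012374811))
collar [ 0.49924077 -0.32526216  0.076     ] [np.float64(0.0388), np.float64(0.0773), np.float64(0.0385), np.float64(0.0759)]
collar yaw 0.05272781622691362
stand edge 0.09832973981034278 0.09753210796717347
caps [0.55429803 0.10791161 0.11      ] 0.2272592875786925 -0.1815163239355511
lips [0.55411606 0.10602967 0.187     ] [np.float64(0.1467), np.float64(0.315), np.float64(0.1515), np.float64(0.3164)]
yaw from y -0.18752376202065563
-0.17229740241086733 -0.18209575309740697
mat [0.55431544 0.10555218 0.1692    ] [np.float64(0.1071), np.float64(0.3001), np.float64(0.1055), np.float64(0.2981)]
```

View pics/c3.png

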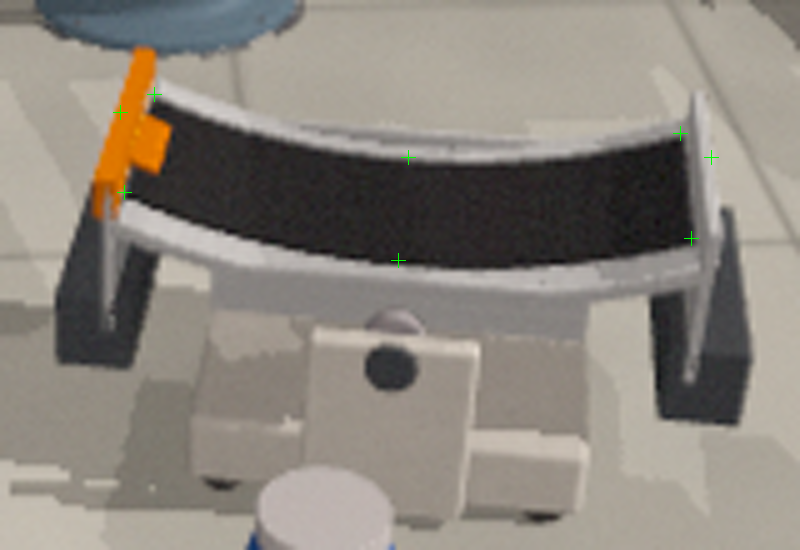

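The level-cradle prediction fits the scene view. The mat corners land at (153,94) and (690,238) in the crop, so the cradle is level with its pivot at about (0.554, 0.107) and yaw about -0.185. The roller is at (0.4995, -0.325). I'll raise and turn the tool first, so the fingers close along the roller's y.

arm_command --deltas '[[[0,0,-1,0,0,-1,1],[0,0,-1,0,0,-1,1],[0,0,-1,0,0,-1,1],[0,0,-1,0,0,-1,1],[0,0,-1,0,0,-1,1],[0,0,-1,0,0,-1,1],[0,0,-1,0,0,0,1],[0,0,-1,0,0,0,1],[0,0,-1,0,0,0,1],[0,0,-1,0,0,0,1],[0,0,-1,0,0,0,1],[0,0,-1,0,0,0,1],[0,0,-1,0,0,0,1],[0,0,-1,0,0,0,1],[0,0,-1,0,0,0,1],[0,0,-1,0,0,0,1],[0,0,-1,0,0,0,1],[0,0,-1,0,0,0,1],[0,0,-1,0,0,0,1],[0,0,-1,0,0,0,1]]]'

```text
time: 1.77
position: [0.1736, -0.5479, 0.3507]
eef_rot: [3.141, -0.001, 2.312]
contact_force: [0.5, 0.4, -0.0]
gripper_width: 1.0
grasp_force: 0.0
```

```bash
cat >> h.py <<'E'
def go(target,yaw,st):
    """remaining move in tool units: turn/0.1 about tool axes, shift/20mm along the tool axes after that turn"""
    A=R.from_euler("xyz",st["eef_rot"]);B=R.from_euler("xyz",[np.pi,0,yaw])
    rv=(A.inv()*B).as_rotvec()/.1; d=B.inv().apply(np.array(target)-st["position"])/.02
    print("t",st["time"],"pos",st["position"].round(4),"rot",st["eef_rot"].round(4),"F",st["contact_force"].round(2),"w",round(st["gripper_width"],3),"gf",st["grasp_force"],"| turn",rv.round(2),"shift",d.round(2))
E
python3 - <<'E'
from h import *
from station import arm
T=dict(np.load("top0.npz"));S=dict(np.load("scene0.npz"))
t1=lambda x,y: (310+x/4,180+y/4); s1=lambda x,y:(120+(x-400)/4,110+y/4)
print("big",cross(T,t1(286,384),S,s1(566,52)),"small",cross(T,t1(307,145),S,s1(491,246)))
go([.4995,-.3253,.35],np.pi+.07,arm.state())
E
```

```text
big (array([ 0.35938047, -0.39579709,  0.20477082]), np.float64(0.0003093161709758247)) small (array([ 0.50277608, -0.43809986,  0.11820682]), np.float64(0.0015228262009681494))
t 1.7667 pos [ 0.1736 -0.5479  0.3507] rot [ 3.1409e+00 -1.0000e-03  2.3118e+00] F [ 0.51  0.44 -0.05] w 1.0 gf 0.0 | turn [ 0.01 -0.01 -9.  ] shift [-17.03   9.96   0.04]
```

arm_command --deltas '[[[0,0,-1,0,0,0,1],[0,0,-1,0,0,0,1],[0,0,-1,0,0,0,1],[0,0,-1,0,0,0,1],[0,0,-1,0,0,0,1],[0,0,-1,0,0,0,1],[0,0,-1,0,0,0,1],[0,0,-1,0,0,0,1],[0,0,-1,0,0,0,1]]]'

```text
time: 2.52
position: [0.1736, -0.5479, 0.3507]
eef_rot: [3.14, -0.0, -3.071]
contact_force: [0.6, -0.0, -0.9]
gripper_width: 0.998
grasp_force: 0.0
```

arm_command --deltas '[[[0,0,0,-0.95,0.55,0,1],[0,0,0,-0.95,0.55,0,1],[0,0,0,-0.95,0.55,0,1],[0,0,0,-0.95,0.55,0,1],[0,0,0,-0.95,0.55,0,1],[0,0,0,-0.95,0.55,0,1],[0,0,0,-0.95,0.55,0,1],[0,0,0,-0.95,0.55,0,1],[0,0,0,-0.95,0.55,0,1],[0,0,0,-0.95,0.55,0,1],[0,0,0,-0.95,0.55,0,1],[0,0,0,-0.95,0.55,0,1],[0,0,0,-0.95,0.55,0,1],[0,0,0,-0.95,0.55,0,1],[0,0,0,-0.95,0.55,0,1],[0,0,0,-0.95,0.55,0,1],[0,0,0,-0.95,0.55,0,1],[0,0,0,-0.9,0.6,0,1],[0,0,0,0,0,0,1]]]'

```text
time: 4.1
position: [0.5034, -0.3247, 0.3502]
eef_rot: [3.139, 0.0, -3.072]
contact_force: [-0.5, -1.0, -0.2]
gripper_width: 1.0
grasp_force: 0.0
```

```bash
python3 - <<'E'
from h import *
from station import arm,eyes
go([.4995,-.3253,.106],np.pi+.07,arm.state())
s=eyes.snapshot("scene");cv2.imwrite("pics/s2.png",cv2.resize(s["color"][60:240,60:300],None,fx=3,fy=3,interpolation=cv2.INTER_CUBIC))
E
```

```text
t 4.1 pos [ 0.5034 -0.3247  0.3502] rot [ 3.1393e+00  1.0000e-04 -3.0723e+00] F [-0.53 -1.01 -0.19] w 1.0 gf 0.0 | turn [ 0.02  0.   -0.01] shift [ 1.900e-01 -1.000e-02  1.221e+01]
```

arm_command --deltas '[[[0,0,0,0.2,0,1,1],[0,0,0,0,0,1,1],[0,0,0,0,0,1,1],[0,0,0,0,0,1,1],[0,0,0,0,0,1,1],[0,0,0,0,0,1,1],[0,0,0,0,0,1,1],[0,0,0,0,0,1,1],[0,0,0,0,0,0.5,1],[0,0,0,0,0,0,1]]]'

```text
time: 4.98
position: [0.4947, -0.3269, 0.1785]
eef_rot: [3.138, -0.004, -3.077]
contact_force: [-0.2, 0.3, 0.8]
gripper_width: 1.001
grasp_force: 0.0
```

```bash
python3 - <<'E'
from h import *
from station import arm,eyes
go([.4995,-.3253,.106],np.pi+.07,arm.state())
s=eyes.snapshot("scene");t=eyes.snapshot("top")
f=lambda s,r,c:cv2.resize(s["color"][r:r+130,c:c+130],None,fx=3,fy=3,interpolation=cv2.INTER_CUBIC)
cv2.imwrite("pics/s3.png",np.hstack([f(s,90,110),f(t,150,280)]))
E
```

```text
t 4.9833 pos [ 0.4947 -0.3269  0.1785] rot [ 3.138  -0.0044 -3.0774] F [-0.16  0.26  0.83] w 1.001 gf 0.0 | turn [ 0.04 -0.04 -0.06] shift [-0.25  0.06  3.62]
```

View pics/s3.png

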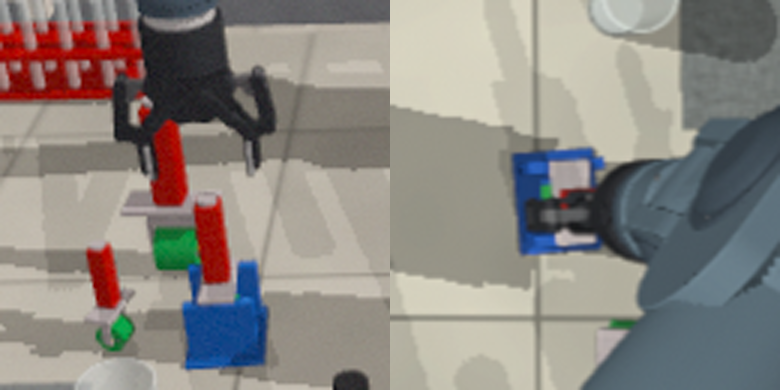

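The crop shows the fingers straddling the stand roller's grip along y, above its top at crop (208,200). Next come a settling pause, a re-measure and the last descent.

arm_command --deltas '[[[0,0,0,0,0,0,1],[0,0,0,0,0,0,1],[0,0,0,0,0,0,1]]]'

```text
time: 5.33
position: [0.4977, -0.3283, 0.1827]
eef_rot: [-3.14, 0.002, -3.076]
contact_force: [0.6, 0.8, 0.1]
gripper_width: 1.0
grasp_force: 0.0
```

```bash
python3 - <<'E'
from h import *
from station import arm,eyes
go([.4995,-.3253,.106],np.pi+.07,arm.state())
E
```

```text
t 5.3333 pos [ 0.4977 -0.3283  0.1827] rot [-3.1398e+00  1.8000e-03 -3.0764e+00] F [0.64 0.81 0.14] w 1.0 gf 0.0 | turn [-0.02  0.02 -0.05] shift [-0.1   0.14  3.83]
```

arm_command --deltas '[[[0,0,0,-0.1,0.15,0.8,1],[0,0,0,0,0,0.8,1],[0,0,0,0,0,0.8,1],[0,0,0,0,0,0.8,1],[0,0,0,0,0,0.6,1],[0,0,0,0,0,0,1],[0,0,0,0,0,0,1]]]'

```text
time: 5.92
position: [0.4986, -0.3243, 0.1053]
eef_rot: [3.141, -0.001, -3.076]
contact_force: [0.1, 0.3, -0.1]
gripper_width: 1.0
grasp_force: 0.0
```

arm_command --deltas '[[[0,0,0,0,0,0,1],[0,0,0,0,0,0,-1],[0,0,0,0,0,0,-1],[0,0,0,0,0,0,-1],[0,0,0,0,0,0,-1],[0,0,0,0,0,0,-1],[0,0,0,0,0,0,-1],[0,0,0,0,0,0,-1],[0,0,0,0,0,0,-1]]]'

```text
time: 6.67
position: [0.499, -0.3249, 0.1056]
eef_rot: [-3.141, 0.0, -3.076]
contact_force: [0.2, -1.1, 2.1]
gripper_width: 0.295
grasp_force: 51.9
```

```bash
python3 - <<'E'
from h import *
from station import arm,eyes
go([.4995,-.3253,.106],np.pi+.07,arm.state())
E
```

```text
t 6.6667 pos [ 0.499  -0.3249  0.1056] rot [-3.1407e+00  4.0000e-04 -3.0765e+00] F [ 0.18 -1.13  2.14] w 0.295 gf 51.86890661716461 | turn [-0.01  0.   -0.05] shift [-0.02 -0.02 -0.02]
```

Grasped: opening 25 mm, pad force 52 N. Now lift straight up.

arm_command --deltas '[[[0,0,0,0,0,-0.3,-1],[0,0,0,0,0,-0.6,-1],[0,0,0,0,0,-0.8,-1],[0,0,0,0,0,-1,-1],[0,0,0,0,0,-1,-1],[0,0,0,0,0,-1,-1],[0,0,0,0,0,-1,-1],[0,0,0,0,0,-1,-1],[0,0,0,0,0,-1,-1],[0,0,0,0,0,-1,-1],[0,0,0,0,0,-1,-1],[0,0,0,0,0,-1,-1],[0,0,0,0,0,-1,-1],[0,0,0.5,0,0,-0.7,-1],[0,0,1,0,0,-0.3,-1],[0,0,1,0,0,0,-1],[0,0,0,0,0,0,-1],[0,0,0,0,0,0,-1],[0,0,0,0,0,0,-1],[0,0,0,0,0,0,-1]]]'

```text
time: 8.33
position: [0.4985, -0.3242, 0.3587]
eef_rot: [3.141, -0.001, 2.958]
contact_force: [0.6, 0.0, -3.2]
gripper_width: 0.302
grasp_force: 51.6
```

```bash
python3 - <<'E'
from h import *
from station import arm,eyes
s=arm.state();go([.533,-.0066,.345],np.pi-.185,s); print(s["joint_pos"].round(2))
E
```

```text
t 8.3333 pos [ 0.4985 -0.3242  0.3587] rot [ 3.1409e+00 -1.3000e-03  2.9582e+00] F [ 0.62  0.04 -3.22] w 0.302 gf 51.62125825881958 | turn [ 0.01 -0.01  0.02] shift [ 1.23 15.93  0.69]
[-0.68  0.44  0.51  1.64  0.   -0.5 ]
```

arm_command --deltas '[[[0,0,0,0.1,0.5,0,-1],[0,0,0,0.1,1,0,-1],[0,0,0,0.1,1,0,-1],[0,0,0,0.1,1,0,-1],[0,0,0,0.1,1,0,-1],[0,0,0,0.1,1,0,-1],[0,0,0,0.1,1,0,-1],[0,0,0,0.1,1,0,-1],[0,0,0,0.1,1,0,-1],[0,0,0,0.1,1,0,-1],[0,0,0,0.1,1,0,-1],[0,0,0,0.1,1,0,-1],[0,0,0,0,1,0.2,-1],[0,0,0,0,1,0.2,-1],[0,0,0,0,1,0.2,-1],[0,0,0,0,1,0.1,-1],[0,0,0,0,0.4,0,-1],[0,0,0,0,0,0,-1],[0,0,0,0,0,0,-1],[0,0,0,0,0,0,-1]]]'

```text
time: 10.0
position: [0.5335, -0.0082, 0.3455]
eef_rot: [-3.141, 0.0, 2.956]
contact_force: [0.0, 0.0, -3.3]
gripper_width: 0.3
grasp_force: 52.0
```

```bash
python3 - <<'E'
from h import *
from station import arm,eyes
s=arm.state();go([.533,-.0066,.270],np.pi-.185,s)
F=[]
S=eyes.snapshot("scene");T=eyes.snapshot("top")
np.savez("s4.npz",**S);np.savez("t4.npz",**T)
f=lambda s,r,c:cv2.resize(s["color"][r:r+140,c:c+190],None,fx=2.1,fy=2.1,interpolation=cv2.INTER_CUBIC)
cv2.imwrite("pics/s4.png",np.hstack([f(S,70,220),f(T,120,90)]))
E
cat > sim.py <<'E'
import numpy as np
def sim(rows,y0,z0,dt=1/12,J=.15,c=1.,k=.6,m=None,dz=0,dy=0,mu=0.0,lag=.05,n=200,th=0,v=0,full=False):
    """rows: (dy,dz) mm per row of the axle-relaxed centre (lab, mixer axes, pivot origin). returns t,yp,F,th"""
    h=dt/n; Y=y0+dy;Z=z0+dz;yc,zc=Y,Z;out=[];t=0
    for r in rows:
        for i in range(n):
            yc+=r[0]/n;zc+=r[1]/n
            Y+=(yc+dy-Y)*h/lag if 0 else 0
            y=yc;z=zc
            # wheel centre on arc (lab)
            s=(y+430*np.sin(th))/380; ca=np.sqrt(max(1-s*s,.1)); zs=430*np.cos(th)-380*ca
            comp=zs-(z+dz); 
            F=0.
            if comp>0: F=(1.5+.4*comp)/ca
            wz=z+dz+max(comp,0); yp=y*np.cos(th)+wz*np.sin(th)
            # normal from wheel into mat: along (s,-ca); torque about x at contact
            M=(y*(-ca)-wz*s)*F*1e-3
            v+=h*(M-k*np.sin(th)-c*v)/J; th+=h*v; t+=h
            if i%20==19: out.append((t,y,yp,F,th,comp,v))
    return np.array(out)
E
```

```text
t 10.0 pos [ 0.5335 -0.0082  0.3455] rot [-3.1409e+00  4.0000e-04  2.9564e+00] F [ 0.03  0.04 -3.34] w 0.3 gf 51.975839138031006 | turn [-0.01  0.   -0.  ] shift [0.04 0.08 3.78]
```

View pics/s4.png

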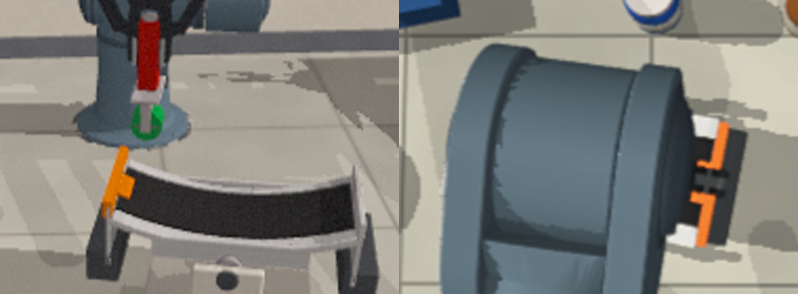

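```bash
cat > plan.py <<'E'
from sim import sim
import numpy as np, itertools
zc=lambda y,th:430*np.cos(th)-380*np.sqrt(1-((y+430*np.sin(th))/380)**2)
def nominal(F,step,ys=-112,ye=108,J=.15,c=1.,k=.6):
    th=v=0;n=200;h=1/12/n;y=ys;rows=[];comp=(F-1.5)/.4
    zl=[zc(y,0)-0.];ths=[0]
    while y<ye:
        for i in range(n):
            y+=step/n;s=(y+430*np.sin(th))/380;ca=np.sqrt(1-s*s);wz=zc(y,th)
            f=F/ca*min(1,(len(zl)-1+i/n)/1.5);M=(-y*ca-wz*s)*f*1e-3
            v+=h*(M-k*np.sin(th)-c*v)/J;th+=h*v
        zl.append(zc(y,th)-comp);ths.append(th)
    return np.array(zl),np.array(ths)
if __name__=="__main__":
  for F,step in((3.3,9),(3.6,9),(3.6,8),(4,9)):
    zl,ths=nominal(F,step);d=np.diff(zl);rows=[(step,a) for a in d]
    print(F,step,"th",ths.min().round(3),ths.max().round(3),ths[-1].round(3),"z0",zl[0].round(1),"z",zl[-1].round(1));print(d.round(1))
    for J,c,k,dz,dy in((.15,1,.6,0,0),(.15,1,.6,2,0),(.15,1,.6,-2,0),(.15,1,.6,0,3),(.15,1,.6,0,-3),(.12,.75,.6,0,0),(.18,1.25,.6,0,0),(.12,1,.6,0,0),(.18,1,.6,0,0),(.15,1,.45,0,0),(.15,1,.75,0,0)):
      o=sim(rows,-112+dy,zl[0],J=J,c=c,k=k,dz=dz);m=abs(o[:,2])<86
      print((J,c,k,dz,dy),"F",o[m,3].min().round(2),o[:,3].max().round(2),"th",o[:,4].min().round(3),o[:,4].max().round(3),"yp end",o[-1,2].round(0), "Fmin at",o[m][o[m,3].argmin(),2].round(0))
E
python3 plan.py
python3 - <<'E'
from h import *
S=dict(np.load("s4.npz"));g=blobs(S["color"],(50,120,40),(85,255,255),15);print([(b[1],b[2]) for b in g]);print(proj(S,[.5335,-.0082,.27]),proj(S,[.5335,-.0082,.25]),proj(S,[.5335,-.0082,.29]))
E
```

```text
3.3 9 th -0.088 0.136 -0.088 z0 66.9 z 51.3
[-7.4 -3.5 -3.8 -3.4 -2.7 -1.9 -1.1 -0.5  0.1  0.6  0.9  1.2  1.4  1.4
  1.4  1.4  1.2  1.   0.8  0.5  0.1 -0.2 -0.6 -1.  -1.4]
(0.15, 1, 0.6, 0, 0) F 2.98 3.41 th -0.089 0.138 yp end 108.0 Fmin at -80.0
(0.15, 1, 0.6, 2, 0) F 0.0 3.56 th -0.054 0.094 yp end 110.0 Fmin at 10.0
(0.15, 1, 0.6, -2, 0) F 3.71 5.51 th -0.124 0.18 yp end 106.0 Fmin at -67.0
(0.15, 1, 0.6, 0, 3) F 2.96 3.49 th -0.096 0.129 yp end 110.0 Fmin at -85.0
(0.15, 1, 0.6, 0, -3) F 2.94 3.57 th -0.08 0.145 yp end 105.0 Fmin at -71.0
(0.12, 0.75, 0.6, 0, 0) F 2.48 3.45 th -0.106 0.154 yp end 107.0 Fmin at 86.0
(0.18, 1.25, 0.6, 0, 0) F 3.22 4.22 th -0.072 0.124 yp end 109.0 Fmin at -85.0
(0.12, 1, 0.6, 0, 0) F 2.82 3.33 th -0.09 0.134 yp end 108.0 Fmin at -79.0
(0.18, 1, 0.6, 0, 0) F 3.12 3.62 th -0.087 0.141 yp end 108.0 Fmin at -86.0
(0.15, 1, 0.45, 0, 0) F 2.97 3.76 th -0.089 0.144 yp end 108.0 Fmin at -79.0
(0.15, 1, 0.75, 0, 0) F 2.99 3.38 th -0.088 0.131 yp end 108.0 Fmin at -80.0
3.6 9 th -0.098 0.148 -0.098 z0 66.9 z 49.4
[-8.2 -3.6 -3.9 -3.5 -2.8 -1.9 -1.1 -0.4  0.
[... 2599 characters left out ...]
 3.92 5.07 th -0.091 0.148 yp end 107.0 Fmin at -86.0
(0.12, 1, 0.6, 0, 0) F 3.46 4.05 th -0.112 0.16 yp end 106.0 Fmin at -79.0
(0.18, 1, 0.6, 0, 0) F 3.81 4.39 th -0.109 0.168 yp end 107.0 Fmin at -78.0
(0.15, 1, 0.45, 0, 0) F 3.63 4.54 th -0.111 0.173 yp end 106.0 Fmin at -78.0
(0.15, 1, 0.75, 0, 0) F 3.65 4.09 th -0.11 0.157 yp end 106.0 Fmin at -79.0
[(array([282, 120,  16,  17, 145], dtype=int32), array([290.22068966, 128.06896552])), (array([161, 166,  17,  14, 195], dtype=int32), array([168.17435897, 172.31794872])), (array([146, 195,   8,  12,  56], dtype=int32), array([149.89285714, 200.19642857]))]
[290.01707116 126.67576561] [289.87787691 133.34234036] [290.15898395 119.87898912]
```

Green wheel at scene (290.2,128.1) against a predicted (290.0,126.7), so the position agrees. Before the pass I'll make a gentle touch beyond -85 to calibrate the height: with the wheel held about 5 mm below level contact, the cradle's tilt (orange tab shift) gives the true mat height.

arm_command --deltas '[[[0,0,0,0,0,0.5,-1],[0,0,0,0,0,0.7,-1],[0,0,0,0,0,0.7,-1],[0,0,0,0,0,0.7,-1],[0,0,0,0,0,0.6,-1],[0,0,0,0,0,0.4,-1],[0,0,0,0,0,0.4,-1],[0,0,0,0,0,0.2,-1],[0,0,0,0,0,0.2,-1],[0,0,0,0,0,0.2,-1],[0,0,0,0,0,0.2,-1],[0,0,0,0,0,0,-1],[0,0,0,0,0,0,-1],[0,0,0,0,0,0,-1],[0,0,0,0,0,0,-1],[0,0,0,0,0,0,-1],[0,0,0,0,0,0,-1],[0,0,0,0,0,0,-1],[0,0,0,0,0,0,-1]]]'

```text
time: 11.68
position: [0.5336, -0.0075, 0.2493]
eef_rot: [-3.141, 0.0, 2.957]
contact_force: [0.4, -0.3, -2.7]
gripper_width: 0.293
grasp_force: 52.0
```

```bash
cat > look.py <<'E'
from h import *
from station import arm,eyes
O=np.array([.5543,.1065,.11]);Rm=R.from_euler("z",-.185).as_matrix()
def look():
    s=arm.state();go([.533,-.0066,.25],np.pi-.185,s);p=Rm.T@(s["position"]-O)*1000;print("TCP mixer mm",p.round(1),"axle z",(p[2]-75.6).round(1))
    S=eyes.snapshot("scene");S0=dict(np.load("s4.npz"))
    ds=[]
    for n in(S0,S):
        h=cv2.cvtColor(n["color"],cv2.COLOR_BGR2HSV)[130:180,262:292]
        m=cv2.inRange(h,np.array((8,180,150)),np.array((20,255,255)))>0;ys,xs=np.nonzero(m);ds.append((ys.mean()+130,xs.mean()+262,m.sum()))
    print("orange",np.round(ds,2))
    p=lambda th:proj(S,O+Rm@R.from_euler("x",th).apply([0,-.157,.065]))
    d=p(.05)-p(0);print("th est from row",(ds[1][0]-ds[0][0])/d[1]*.05,"px per .05",d.round(2))
    a=[cv2.cvtColor(n["color"][130:215,262:410],cv2.COLOR_BGR2GRAY) for n in(S0,S)]
    return S
if __name__=="__main__": look()
E
python3 look.py
```

```text
t 11.6833 pos [ 0.5336 -0.0075  0.2493] rot [-3.1415  0.      2.9568] F [ 0.41 -0.34 -2.69] w 0.293 gf 52.02741086483002 | turn [-0.  0.  0.] shift [ 0.04  0.04 -0.04]
TCP mixer mm [   0.7 -115.9  139.3] axle z 63.7
orange [[156.23 275.88 222.  ]
 [157.89 274.69 167.  ]]
th est from row 0.035423612086714226 px per .05 [-1.06  2.34]
```

```bash
cat > tilt.py <<'E'
from look import *
def tilt(S):
    S0=dict(np.load("scene0.npz"));g0,g1=[cv2.cvtColor(n["color"],cv2.COLOR_BGR2GRAY) for n in(S0,S)]
    m=np.zeros_like(g0);m[150:205,262:278]=255;m[150:218,380:404]=255
    p=cv2.goodFeaturesToTrack(g0,40,.08,4,mask=m)
    q,st,e=cv2.calcOpticalFlowPyrLK(g0,g1,p,None,winSize=(13,13),maxLevel=1)
    p,q=p[:,0],q[:,0];L=p[:,0]<320
    # expected motion of weight points per 0.1 rad
    f=lambda y,th:proj(S,O+Rm@R.from_euler("x",th).apply([0,y,.03]))
    for n,k,y in(("L",L,-.17),("R",~L,.17)):
        d=(q-p)[k&(st[:,0]>0)];u=(f(y,.1)-f(y,0));print(n,"flow rows",np.sort(d[:,1]).round(1),"median th",np.median(d[:,1])/u[1]*.1)
if __name__=="__main__":
    S=eyes.snapshot("scene");np.savez("s5.npz",**S);print(arm.state()["contact_force"],arm.state()["position"]);tilt(dict(np.load("s4.npz")));tilt(S)
E
python3 tilt.py
```

```text
[-0.34716592  0.24538448 -2.30773615] [ 0.53357696 -0.00754197  0.24926777]
L flow rows [-0.2 -0.1 -0.1 -0.  -0.  -0.   0.   0.   0.   0. ] median th -0.00022436635556021198
R flow rows [-0.7 -0.6 -0.2 -0.2 -0.1  0.   0.   0.   0.   0.1  0.1  0.2  0.2] median th -0.00017968060770920112
L flow rows [0.2 2.1 2.3 2.3 2.3 2.4 2.5 2.9 3.  3.2] median th 0.048086277016632456
R flow rows [-6.1 -3.1 -3.  -2.9 -2.7 -2.7 -2.5 -2.4 -2.3 -2.3 -2.3 -2.1 -1.6] median th 0.04748701775171744
```

arm_command --deltas '[[[0,0,0,0,0,0,-1],[0,0,0,0,0,0,-1],[0,0,0,0,0,0,-1],[0,0,0,0,0,0,-1],[0,0,0,0,0,0,-1],[0,0,0,0,0,0,-1],[0,0,0,0,0,0,-1],[0,0,0,0,0,0,-1],[0,0,0,0,0,0,-1],[0,0,0,0,0,0,-1]]]'

```text
time: 12.62
position: [0.5336, -0.0075, 0.2493]
eef_rot: [-3.142, 0.0, 2.957]
contact_force: [0.8, 0.3, -3.4]
gripper_width: 0.297
grasp_force: 52.0
```

```bash
python3 tilt.py | grep -v rows.*-0.00;
```

```text
[-0.45313991  0.42649699 -2.04064032] [ 0.53363824 -0.00750916  0.24932631]
L flow rows [0.2 1.4 1.4 1.5 1.6 1.7 1.8 2.  2.1 2.2] median th 0.03274032327256776
R flow rows [-2.9 -2.8 -2.3 -2.2 -2.1 -2.1 -1.7 -1.6 -1.6 -1.6 -1.5 -1.4 -1.1] median th 0.03169704357697692
```

arm_command --deltas '[[[0,0,0,0,0,0,-1],[0,0,0,0,0,0,-1],[0,0,0,0,0,0,-1],[0,0,0,0,0,0,-1],[0,0,0,0,0,0,-1],[0,0,0,0,0,0,-1],[0,0,0,0,0,0,-1],[0,0,0,0,0,0,-1],[0,0,0,0,0,0,-1],[0,0,0,0,0,0,-1]]]'

```text
time: 13.5
position: [0.5336, -0.0075, 0.2493]
eef_rot: [-3.142, 0.0, 2.957]
contact_force: [-0.3, -0.5, -2.4]
gripper_width: 0.292
grasp_force: 52.0
```

```bash
python3 tilt.py | grep -v rows.*-0.00;
```

```text
[-0.67772799 -0.75738074 -1.9238184 ] [ 0.53362658 -0.0075416   0.24929349]
L flow rows [0.4 1.5 1.5 1.5 1.6 1.7 1.8 2.1 2.2 2.2] median th 0.033056336541123194
R flow rows [-3.  -2.9 -2.3 -2.2 -2.2 -2.1 -1.7 -1.6 -1.6 -1.6 -1.5 -1.5 -1.2] median th 0.032185324907396944
```

The cradle rests at θ=0.0325, where geometry predicts an axle z of 63.7 against 63.7 measured, so the height is calibrated. I'll plan the first half from this state, with a stop at the middle, where holding is harmless, to look at the tilt.

```bash
cat > half.py <<'E'
from plan import zc
from sim import sim
import numpy as np
def plan(steps,y0,z0,th0,comp,v0=0,J=.15,c=1.,k=.6,prints=True):
    """comp: target compression at each row end; returns rows (dy,dz) rounded to tool units"""
    rows=[];th,v,y,z=th0,v0,y0,z0
    for s,cm in zip(steps,comp):
        dz=0
        for _ in range(4):   # solve dz so that the compression at the row end is cm
            o=sim(rows+[(s,dz)],y0,z0,J=J,c=c,k=k,th=th0,v=v0,n=60)[-1]
            e=(zc(o[1],o[4])-cm)-(z+dz);dz+=e*.9
        dz=round(dz/20,2)*20;rows.append((s,dz));z+=dz
    return rows
def test(rows,y0,z0,th0,v0=0):
    for J,c,k,dz,dy in((.15,1,.6,0,0),(.15,1,.6,2,0),(.15,1,.6,-2,0),(.15,1,.6,0,3),(.15,1,.6,0,-3),(.12,.75,.6,0,0),(.18,1.25,.6,0,0),(.18,1,.75,0,0),(.12,1,.45,0,0)):
      o=sim(rows,y0+dy,z0,J=J,c=c,k=k,dz=dz,th=th0,v=v0);m=abs(o[:,2])<87
      print((J,c,k,dz,dy),"F",o[m,3].min().round(2),o[:,3].max().round(2),"@",o[m][o[m,3].argmin(),2].round(0),"th",o[:,4].min().round(3),o[:,4].max().round(3),"end yp,F,th,v",o[-1,[2,3,4,6]].round(2))
if __name__=="__main__":
    st=[3,6]+[9]*11+[6,2,0]; comp=[4,6]+[6.5]*14
    r=plan(st,-115.9,63.7,.0325,comp)
    print([(a/20,round(-b/20,2)) for a,b in r]);print("z cum TCP",(249.3+np.cumsum([b for a,b in r])).round(1),"y",(-115.9+np.cumsum(st)).round(1))
    test(r,-115.9,63.7,.0325)
E
python3 half.py
```

```text
[(0.15, np.float64(0.27)), (0.3, np.float64(0.28)), (0.45, np.float64(0.25)), (0.45, np.float64(0.2)), (0.45, np.float64(0.16)), (0.45, np.float64(0.11)), (0.45, np.float64(0.07)), (0.45, np.float64(0.02)), (0.45, np.float64(-0.02)), (0.45, np.float64(-0.05)), (0.45, np.float64(-0.07)), (0.45, np.float64(-0.09)), (0.45, np.float64(-0.09)), (0.3, np.float64(-0.07)), (0.1, np.float64(-0.02)), (0.0, np.float64(0.01))]
z cum TCP [243.9 238.3 233.3 229.3 226.1 223.9 222.5 222.1 222.5 223.5 224.9 226.7
 228.5 229.9 230.3 230.1] y [-1.129e+02 -1.069e+02 -9.790e+01 -8.890e+01 -7.990e+01 -7.090e+01
 -6.190e+01 -5.290e+01 -4.390e+01 -3.490e+01 -2.590e+01 -1.690e+01
 -7.900e+00 -1.900e+00  1.000e-01  1.000e-01]
(0.15, 1, 0.6, 0, 0) F 4.03 4.23 @ -68.0 th 0.033 0.221 end yp,F,th,v [ 9.66  4.21  0.19 -0.14]
(0.15, 1, 0.6, 2, 0) F 2.37 3.71 @ 8.0 th 0.032 0.178 end yp,F,th,v [ 7.87  2.42  0.15 -0.1 ]
(0.15, 1, 0.6, -2, 0) F 4.56 6.12 @ -76.0 th 0.033 0.264 end yp,F,th,v [11.35  6.06  0.22 -0.19]
(0.15, 1, 0.6, 0, 3) F 4.21 4.5 @ -86.0 th 0.032 0.214 end yp,F,th,v [12.22  4.43  0.18 -0.15]
(0.15, 1, 0.6, 0, -3) F 3.83 4.16 @ -70.0 th 0.033 0.227 end yp,F,th,v [ 7.03  3.98  0.2  -0.14]
(0.12, 0.75, 0.6, 0, 0) F 3.43 4.28 @ -67.0 th 0.033 0.239 end yp,F,th,v [ 9.73  4.22  0.19 -0.2 ]
(0.18, 1.25, 0.6, 0, 0) F 4.14 4.55 @ 10.0 th 0.033 0.204 end yp,F,th,v [ 9.31  4.18  0.18 -0.11]
(0.18, 1, 0.75, 0, 0) F 4.15 4.38 @ 10.0 th 0.033 0.215 end yp,F,th,v [ 9.2   4.17  0.18 -0.16]
(0.12, 1, 0.45, 0, 0) F 3.82 4.27 @ -78.0 th 0.033 0.227 end yp,F,th,v [10.19  4.27  0.2  -0.13]
```

Peak θ of 0.22 is larger than I like. I'll shift to y≈-104 so the cradle settles near level first.

arm_command --deltas '[[[0,0,0,0,0.2,-0.01,-1],[0,0,0,0,0.2,-0.01,-1],[0,0,0,0,0.2,-0.01,-1],[0,0,0,0,0,0,-1],[0,0,0,0,0,0,-1],[0,0,0,0,0,0,-1],[0,0,0,0,0,0,-1],[0,0,0,0,0,0,-1],[0,0,0,0,0,0,-1],[0,0,0,0,0,0,-1],[0,0,0,0,0,0,-1],[0,0,0,0,0,0,-1],[0,0,0,0,0,0,-1],[0,0,0,0,0,0,-1],[0,0,0,0,0,0,-1],[0,0,0,0,0,0,-1],[0,0,0,0,0,0,-1],[0,0,0,0,0,0,-1],[0,0,0,0,0,0,-1],[0,0,0,0,0,0,-1]]]'

```text
time: 15.22
position: [0.5358, 0.0043, 0.2499]
eef_rot: [-3.141, 0.0, 2.957]
contact_force: [0.3, -0.8, -2.4]
gripper_width: 0.298
grasp_force: 52.0
```

arm_command --deltas '[[[0,0,0,0,0,0,-1],[0,0,0,0,0,0,-1],[0,0,0,0,0,0,-1],[0,0,0,0,0,0,-1],[0,0,0,0,0,0,-1],[0,0,0,0,0,0,-1],[0,0,0,0,0,0,-1],[0,0,0,0,0,0,-1],[0,0,0,0,0,0,-1],[0,0,0,0,0,0,-1],[0,0,0,0,0,0,-1],[0,0,0,0,0,0,-1]]]'

```text
time: 16.22
position: [0.5358, 0.0043, 0.2499]
eef_rot: [-3.142, 0.0, 2.957]
contact_force: [0.6, 0.3, -1.8]
gripper_width: 0.3
grasp_force: 51.9
```

```bash
python3 tilt.py | grep -v rows.*-0.00; cat > p1.py <<'E'
from half import *
from look import arm,O,Rm
s=arm.state();p=Rm.T@(s["position"]-O)*1000;y0,z0=p[1],p[2]-75.6
print("y0,z0",p[0],y0,z0,"level zc",zc(y0,0),"rot",s["eef_rot"])
th0=.008
for cm in(5.5,6):
    st=[4,7]+[9]*9+[7,4,1,0];st[-2]=round(-y0-sum(st[:-2])-6,0);comp=[3.5,5]+[cm]*13
    r=plan(st,y0,z0,th0,comp)
    print([(a/20,round(-b/20,2)) for a,b in r]);print("z cum TCP",(z0+185.6+np.cumsum([b for a,b in r])).round(1),"y",(y0+np.cumsum(st)).round(1))
    test(r,y0,z0,th0)
E
python3 p1.py
```

```text
[-0.66857116  0.2368603  -2.80370119] [0.53581611 0.00427911 0.24988385]
L flow rows [-6.4  0.4  0.5  0.5  0.5  0.6  0.7  0.9  1.3  1.4] median th 0.011671954671766217
R flow rows [-4.1 -1.1 -1.1 -0.8 -0.8 -0.8 -0.6 -0.6 -0.6 -0.5 -0.5 -0.4 -0.4] median th 0.011714714163615298
y0,z0 0.6346974284869643 -103.87666997519064 64.28385333461779 level zc 64.47347916346024 rot [-3.14148150e+00  1.26542927e-05  2.95683265e+00]
[(0.2, np.float64(0.29)), (0.35, np.float64(0.23)), (0.45, np.float64(0.21)), (0.45, np.float64(0.17)), (0.45, np.float64(0.12)), (0.45, np.float64(0.09)), (0.45, np.float64(0.05)), (0.45, np.float64(0.01)), (0.45, np.float64(-0.02)), (0.45, np.float64(-0.04)), (0.45, np.float64(-0.06)), (0.35, np.float64(-0.05)), (0.2, np.float64(-0.03)), (np.float64(-0.25), np.float64(0.04)), (0.0, np.float64(-0.0))]
z cum TCP [244.1 239.5 235.3 231.9 229.5 227.7 226.7 226.5 226.9 227.7 228.9 229.9
 230.5 229.7 229.7] y [-99.9 -92.9 -83.9 -74.9 -65.9 -56.9 -47.9 -38.9 -29.9 -20.9 -11.9  -4.9
  -0.9  -5.9  -5.9]
(0.15, 1, 0.6, 0, 0) F 3.66 3.79 @ -57.0 th 0.008 0.155 end yp,F,th,v [ 0.
[... 1560 characters left out ...]
0.68  2.3   0.1  -0.06]
(0.15, 1, 0.6, -2, 0) F 4.61 5.79 @ -55.0 th 0.008 0.202 end yp,F,th,v [ 2.72  5.61  0.17 -0.12]
(0.15, 1, 0.6, 0, 3) F 3.58 4.16 @ -87.0 th 0.008 0.151 end yp,F,th,v [ 3.58  4.09  0.13 -0.09]
(0.15, 1, 0.6, 0, -3) F 3.68 3.97 @ -49.0 th 0.008 0.168 end yp,F,th,v [-1.45  3.76  0.15 -0.08]
(0.12, 0.75, 0.6, 0, 0) F 3.4 4.04 @ -54.0 th 0.008 0.18 end yp,F,th,v [ 1.45  3.94  0.15 -0.13]
(0.18, 1.25, 0.6, 0, 0) F 3.92 4.3 @ 2.0 th 0.008 0.144 end yp,F,th,v [ 0.62  3.92  0.13 -0.06]
(0.18, 1, 0.75, 0, 0) F 3.91 4.14 @ -87.0 th 0.008 0.156 end yp,F,th,v [ 0.81  3.93  0.13 -0.1 ]
(0.12, 1, 0.45, 0, 0) F 3.64 3.99 @ -86.0 th 0.008 0.164 end yp,F,th,v [ 1.42  3.94  0.15 -0.08]
```

arm_command --deltas '[[[0,0,0,0,0.2,0.28,-1],[0,0,0,0,0.35,0.23,-1],[0,0,0,0,0.45,0.22,-1],[0,0,0,0,0.45,0.17,-1]]]'

```text
time: 16.6
position: [0.5419, 0.0338, 0.2318]
eef_rot: [3.141, 0.001, 2.957]
contact_force: [0.5, 0.1, 1.5]
gripper_width: 0.297
grasp_force: 52.3
```

```bash
cat > st.py <<'E'
from look import arm,O,Rm
s=arm.state();p=Rm.T@(s["position"]-O)*1000;print(s["time"],"mixer x,y",p[:2].round(1),"axle z",(p[2]-75.6).round(2),"TCP z",s["position"][2].round(4),"F",s["contact_force"].round(2),"rot",s["eef_rot"].round(3))
E
python3 st.py
```

```text
16.6 mixer x,y [  1.2 -73.8] axle z 46.17 TCP z 0.2318 F [0.47 0.12 1.51] rot [3.141e+00 1.000e-03 2.957e+00]
```

Tracking is on plan, and the force is about 3.9 N above the unloaded -2.4 N.

arm_command --deltas '[[[0,0,0,0,0.45,0.13,-1],[0,0,0,0,0.45,0.08,-1],[0,0,0,0,0.45,0.05,-1],[0,0,0,0,0.45,0.01,-1]]]'

```text
time: 16.93
position: [0.5483, 0.0691, 0.2265]
eef_rot: [-3.141, 0.001, 2.957]
contact_force: [1.0, -1.1, 1.3]
gripper_width: 0.301
grasp_force: 52.4
```

```bash
python3 st.py
```

```text
16.9333 mixer x,y [  1.  -37.9] axle z 40.92 TCP z 0.2265 F [ 0.95 -1.08  1.3 ] rot [-3.141e+00  1.000e-03  2.957e+00]
```

arm_command --deltas '[[[0,0,0,0,0.45,-0.02,-1],[0,0,0,0,0.45,-0.04,-1],[0,0,0,0,0.45,-0.06,-1],[0,0,0,0,0.35,-0.05,-1]]]'

```text
time: 17.27
position: [0.5544, 0.1025, 0.2302]
eef_rot: [-3.141, 0.001, 2.957]
contact_force: [1.4, -1.7, 1.1]
gripper_width: 0.299
grasp_force: 52.3
```

```bash
python3 st.py;  python3 tilt.py | grep -v rows.*-0.00
```

```text
17.2667 mixer x,y [ 0.8 -3.9] axle z 44.57 TCP z 0.2302 F [ 1.44 -1.69  1.05] rot [-3.141e+00  1.000e-03  2.957e+00]
[1.80319061 1.1834187  1.12941683] [0.55459178 0.10361802 0.2303194 ]
L flow rows [ 4.1  5.8  5.8  6.2  6.5  6.6  7.   7.2  7.2 11.2] median th 0.13097309377973698
R flow rows [-13.8 -13.6  -8.8  -8.6  -7.7  -7.5  -7.1  -6.6  -6.6  -6.5  -6.4  -6.3
  -1.8] median th 0.13484438364200255
```

```bash
cat > p2.py <<'E'
from half import *
from look import arm,O,Rm
s=arm.state();p=Rm.T@(s["position"]-O)*1000;y0,z0=p[1],p[2]-75.6
th0,v0=.131,-.09
print("y0,z0",y0,z0,"comp",zc(y0,th0)-z0)
st=[4,7]+[9]*11;comp=[5.8]+[6]*12
r=plan(st,y0,z0,th0,comp,v0)
print([(a/20,float(round(-b/20,2))) for a,b in r]);print("z cum TCP",(z0+185.6+np.cumsum([b for a,b in r])).round(1),"y",(y0+np.cumsum(st)).round(1))
test(r+[(6,20),(2,20),(0,20),(0,20)],y0,z0,th0,v0)
E
python3 p2.py
```

```text
y0,z0 -2.779126530438211 44.71939627118931 comp 5.365589918480367
[(0.2, -0.0), (0.35, -0.04), (0.45, -0.06), (0.45, -0.06), (0.45, -0.06), (0.45, -0.04), (0.45, -0.04), (0.45, -0.01), (0.45, -0.0), (0.45, 0.02), (0.45, 0.04), (0.45, 0.06), (0.45, 0.09)]
z cum TCP [230.3 231.1 232.3 233.5 234.7 235.5 236.3 236.5 236.5 236.1 235.3 234.1
 232.3] y [  1.2   8.2  17.2  26.2  35.2  44.2  53.2  62.2  71.2  80.2  89.2  98.2
 107.2]
(0.15, 1, 0.6, 0, 0) F 3.7 4.04 @ 4.0 th -0.145 0.13 end yp,F,th,v [ 9.584e+01  0.000e+00 -1.400e-01  3.000e-02]
(0.15, 1, 0.6, 2, 0) F 2.09 3.99 @ 4.0 th -0.115 0.13 end yp,F,th,v [ 9.953e+01  0.000e+00 -1.100e-01  1.000e-02]
(0.15, 1, 0.6, -2, 0) F 4.26 5.58 @ 87.0 th -0.177 0.13 end yp,F,th,v [ 9.22e+01  0.00e+00 -1.70e-01  5.00e-02]
(0.15, 1, 0.6, 0, 3) F 3.86 4.17 @ 87.0 th -0.151 0.13 end yp,F,th,v [ 9.803e+01  0.000e+00 -1.500e-01  4.000e-02]
(0.15, 1, 0.6, 0, -3) F 3.53 4.18 @ 1.0 th -0.139 0.13 end yp,F,th,v [ 9.371e+01  0.000e+00 -1.400e-01  3.000e-02]
(0.12, 0.75, 0.6, 0, 0) F 3.0 3.94 @ 87.0 th -0.158 0.13 end yp,F,th,v [ 9.447e+01  0.000e+00 -1.500e-01  6.000e-02]
(0.18, 1.25, 0.6, 0, 0) F 3.7 4.9 @ 4.0 th -0.131 0.13 end yp,F,th,v [ 9.77e+01  0.00e+00 -1.30e-01  1.00e-02]
(0.18, 1, 0.75, 0, 0) F 3.7 4.06 @ 4.0 th -0.145 0.13 end yp,F,th,v [ 9.573e+01  0.000e+00 -1.400e-01  3.000e-02]
(0.12, 1, 0.45, 0, 0) F 3.7 4.1 @ 4.0 th -0.144 0.13 end yp,F,th,v [ 9.61e+01  0.00e+00 -1.40e-01  3.00e-02]
```

arm_command --deltas '[[[0,0,0,0,0.2,0,-1],[0,0,0,0,0.35,-0.03,-1],[0,0,0,0,0.45,-0.06,-1],[0,0,0,0,0.45,-0.06,-1],[0,0,0,0,0.45,-0.06,-1]]]'

```text
time: 17.73
position: [0.5612, 0.1397, 0.2343]
eef_rot: [-3.141, 0.0, 2.957]
contact_force: [2.0, -0.8, 2.0]
gripper_width: 0.298
grasp_force: 52.4
```

```bash
python3 st.py
```

```text
17.7333 mixer x,y [ 0.7 33.9] axle z 48.72 TCP z 0.2343 F [ 2.02 -0.84  2.01] rot [-3.141  0.     2.957]
```

On plan (y 33.9, z 234.3; about 4.4 N). Continue.

arm_command --deltas '[[[0,0,0,0,0.45,-0.04,-1],[0,0,0,0,0.45,-0.04,-1],[0,0,0,0,0.45,-0.01,-1],[0,0,0,0,0.45,0,-1]]]'

```text
time: 18.07
position: [0.5678, 0.1753, 0.236]
eef_rot: [-3.141, 0.0, 2.957]
contact_force: [2.0, -1.5, 1.6]
gripper_width: 0.297
grasp_force: 52.4
```

```bash
python3 st.py
```

```text
18.0667 mixer x,y [ 0.6 70.1] axle z 50.39 TCP z 0.236 F [ 1.97 -1.45  1.59] rot [-3.141  0.     2.957]
```

arm_command --deltas '[[[0,0,0,0,0.45,0.02,-1],[0,0,0,0,0.45,0.04,-1],[0,0,0,0,0.45,0.06,-1],[0,0,0,0,0.45,0.08,-1],[0,0,0,0,0.2,0,-1],[0,0,0,0,0.1,-0.8,-1],[0,0,0,0,0,-1,-1],[0,0,0,0,0,-1,-1],[0,0,0,0,0,-1,-1],[0,0,0,0,0,-1,-1],[0,0,0,0,0,-1,-1],[0,0,0,0,0,-0.5,-1],[0,0,0,0,0,0,-1],[0,0,0,0,0,0,-1]]]'

```text
time: 19.23
position: [0.5749, 0.2161, 0.3569]
eef_rot: [-3.141, -0.002, 2.957]
contact_force: [-0.2, -0.0, -3.0]
gripper_width: 0.3
grasp_force: 52.2
```

```bash
python3 st.py;  python3 tilt.py | grep -v rows.*-0.00
```

```text
19.2333 mixer x,y [1.000e-01 1.115e+02] axle z 171.26 TCP z 0.3569 F [-0.19 -0.05 -3.02] rot [-3.141e+00 -2.000e-03  2.957e+00]
[ 0.3527992  -0.26371016 -3.43012852] [0.57463146 0.21587341 0.35614359]
L flow rows [-13.1 -13.  -11.5 -11.4 -10.3  -7.2  -7.2  -6.4  -5.9  -5.8] median th -0.1759499657499479
R flow rows [ 5.9  6.2  6.2  6.4  6.6  6.6  6.6  6.8  6.8  6.8  9.1 13.5 25.9] median th -0.12478428849352
```

The pass is done and the roller is clear. Now wait for the cradle to settle (about 5 s).

arm_command --deltas '[[[0,0,0,0,0,0,-1],[0,0,0,0,0,0,-1],[0,0,0,0,0,0,-1],[0,0,0,0,0,0,-1],[0,0,0,0,0,0,-1],[0,0,0,0,0,0,-1],[0,0,0,0,0,0,-1],[0,0,0,0,0,0,-1],[0,0,0,0,0,0,-1],[0,0,0,0,0,0,-1],[0,0,0,0,0,0,-1],[0,0,0,0,0,0,-1],[0,0,0,0,0,0,-1],[0,0,0,0,0,0,-1],[0,0,0,0,0,0,-1],[0,0,0,0,0,0,-1],[0,0,0,0,0,0,-1],[0,0,0,0,0,0,-1],[0,0,0,0,0,0,-1],[0,0,0,0,0,0,-1]]]'

```text
time: 20.95
position: [0.5753, 0.2156, 0.3579]
eef_rot: [-3.142, 0.0, 2.957]
contact_force: [0.9, -0.4, -2.8]
gripper_width: 0.296
grasp_force: 52.2
```

arm_command --deltas '[[[0,0,0,0,0,0,-1],[0,0,0,0,0,0,-1],[0,0,0,0,0,0,-1],[0,0,0,0,0,0,-1],[0,0,0,0,0,0,-1],[0,0,0,0,0,0,-1],[0,0,0,0,0,0,-1],[0,0,0,0,0,0,-1],[0,0,0,0,0,0,-1],[0,0,0,0,0,0,-1],[0,0,0,0,0,0,-1],[0,0,0,0,0,0,-1],[0,0,0,0,0,0,-1],[0,0,0,0,0,0,-1],[0,0,0,0,0,0,-1],[0,0,0,0,0,0,-1],[0,0,0,0,0,0,-1],[0,0,0,0,0,0,-1],[0,0,0,0,0,0,-1],[0,0,0,0,0,0,-1]]]'

```text
time: 22.62
position: [0.5754, 0.2156, 0.3579]
eef_rot: [-3.142, 0.0, 2.957]
contact_force: [-1.0, 0.8, -2.6]
gripper_width: 0.295
grasp_force: 52.2
```

arm_command --deltas '[[[0,0,0,0,0,0,-1],[0,0,0,0,0,0,-1],[0,0,0,0,0,0,-1],[0,0,0,0,0,0,-1],[0,0,0,0,0,0,-1],[0,0,0,0,0,0,-1],[0,0,0,0,0,0,-1],[0,0,0,0,0,0,-1],[0,0,0,0,0,0,-1],[0,0,0,0,0,0,-1],[0,0,0,0,0,0,-1],[0,0,0,0,0,0,-1],[0,0,0,0,0,0,-1],[0,0,0,0,0,0,-1],[0,0,0,0,0,0,-1],[0,0,0,0,0,0,-1],[0,0,0,0,0,0,-1],[0,0,0,0,0,0,-1],[0,0,0,0,0,0,-1],[0,0,0,0,0,0,-1]]]'

```text
time: 24.28
position: [0.5753, 0.2156, 0.3579]
eef_rot: [-3.142, 0.0, 2.957]
contact_force: [-0.5, -0.1, -3.0]
gripper_width: 0.299
grasp_force: 52.2
```

```bash
python3 tilt.py | tail -3; python3 -c "
import numpy as np,cv2
a=np.load('s5.npz')['color'];cv2.imwrite('pics/s6.png',a)"
```

```text
R flow rows [-0.7 -0.6 -0.2 -0.2 -0.1  0.   0.   0.   0.   0.1  0.1  0.2  0.2] median th -0.00017968060770920112
L flow rows [-4.4 -1.  -0.9 -0.7 -0.6 -0.5 -0.5 -0.5 -0.1  0.2] median th -0.011588736822675237
R flow rows [0.5 0.5 0.5 0.5 0.5 0.5 0.6 0.6 0.6 0.6 0.7 0.7 0.7] median th -0.010428685544393263
```

View pics/s6.png

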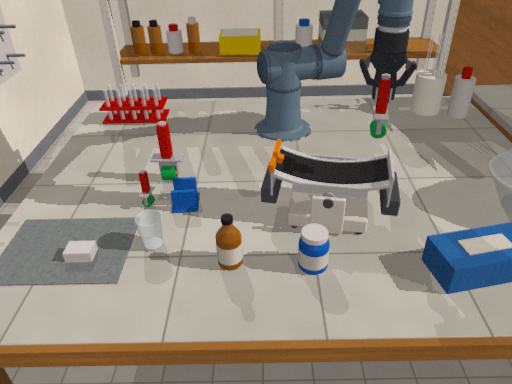

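The roller is held upright and clear of the mixer at (380,108). The cradle is level (about -0.011 rad), and the bottle, jar and beaker have not moved. Handing in.

```bash
python3 -c "
from station import arm
print(arm.job_done())"
```

```text
the job is handed in; nothing more can be done
None
```

The job is handed in at about 24 s of the 48 s limit; no verdict was shown. The mat was rolled in one pass at a measured 4–4.5 N or so (after a light calibration touch at the orange-tab end), and the roller is held upright clear of the mixer with the cradle near level (about -0.01 rad).

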